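# Change over the bottle on the bench tray from a leaning partitioned carton

## Task

Change over the bottle on the small bench tray: first put the used bottle that stands there away, cap up, right down in the free cell of the leaning partitioned carton. Then draw the tallest bottle out of the carton past the dividers and stand it upright on the tray in its place. Handle the bottles gently without bangs, never let a bottle fall over, leave the carton's other bottles in their cells and do not disturb the things standing round about.

Things in the scene. Friction and masses are not known exactly. Their poses are not given: they have to be found in the camera images.
- tall_bottle: The tallest bottle in the carton, a plain white screw-cap bottle: body 66 mm across up to 105 mm above its foot, then a sloping shoulder, cap 39 mm across from 119 to 170 mm; about 0.17 to 0.30 kg. It starts in one of the three rear cells. The cap is fast: the bottle may be carried by it. Origin: centre of its underside; z runs up its axis to the cap.
- used_bottle: The used bottle that stands on the tray at the start, a plain white screw-cap bottle: body 64 mm across up to 93 mm, cap 38 mm across from 105 to 150 mm; about 0.13 to 0.23 kg. The cap is fast. Origin: centre of its underside; z runs up its axis to the cap.
- cell_pad: A fixed square of cardboard, 86 x 86 x 2 mm, on the floor of the carton's one free cell (one of the three front cells). Origin: centre of its underside, at the centre of the cell's floor. Its z axis is the axis of all the cells (out of the carton), y runs along the rows of three, x up the slope to the rear row.
- carton: Cardboard carton, fixed on a sloping stand, leaning 0.35 rad towards the robot. 2 rows of 3 cells, each 90 x 90 mm inside, 94 mm apart; outside 194 mm front to rear, 288 mm along the rows. Origin: on the worktop under its middle; x level to the carton's rear, y along the rows, z straight up. The cells' axis is z tipped 0.35 rad towards -x.
- carton_base (a point): Centre of the carton's outer underside, 50 mm above the worktop. Measured from it along the cells' axis: floor up to 5 mm, dividers (4 mm thick) up to 105 mm, outer walls (5 mm thick) up to 112 mm.
- carton_flap (a point): Middle of the upper edge of the carton's rear flap, which stands up 65 mm beyond the rear wall's rim over the whole width, 4 mm thick, leaning 0.12 rad outward. The other flaps are folded down outside.
- tray: The small shallow square bench tray, fixed, 108 x 108 mm outside, 100 x 100 mm inside, rim 16 mm high, floor 4 mm thick. Origin: centre of its underside, on the worktop; z up.
- other_a: Another screw-cap bottle of the carton, 60 mm across, 140 tall; starts in a rear cell, stays there. Origin: centre of its underside; z runs up its axis to the cap.
- other_b: Another screw-cap bottle of the carton, 56 mm across, 120 tall; starts in a rear cell, stays there. Origin: centre of its underside; z runs up its axis to the cap.
- other_c: Another screw-cap bottle of the carton, 58 mm across, 135 tall; starts in a front cell, stays there. Origin: centre of its underside; z runs up its axis to the cap.
- other_d: Another screw-cap bottle of the carton, 56 mm across, 120 tall; starts in a front cell, stays there. Origin: centre of its underside; z runs up its axis to the cap.
- wash_side: Bystander, loose: a wash bottle with a bent spout, 64 mm across, 168 tall, on the tray's left. Origin: at its foot, near its middle.
- wash_rear: Bystander, loose: a wash bottle with a bent spout, 64 mm across, 168 tall, beyond the tray. Origin: at its foot, near its middle.
- stock_right: Bystander, loose: a clear screw-cap bottle, 66 mm across, 150 tall, right of the carton. Origin: at its foot, near its middle.
- mug: Bystander, loose: the mug, 78 mm across and 93 tall, on the right. Origin: at its foot, near its middle.
Mind the look-alikes: they are no part of the job. Leave any purple or turquoise look-alike of the used_bottle alone.

How it is judged (in metres and radians):
On the way:
1. the used bottle is down in the free cell, cap up, and released (distance between used_bottle and cell_pad below 0.025 m and angle between the z axis of used_bottle and the z axis of cell_pad, either way round below 0.3 rad and contact force between the fingers and used_bottle below 0.3 N and linear speed of used_bottle below 0.03 m/s), for 0.2 s.
At the end, for the whole second after the job is handed in: The used bottle rests in the cell that was free, foot within 25 mm of the centre of its floor, axis within 0.3 rad of the cell's; the tallest bottle rests on the tray's floor within its rim (26 mm of the tray's centre, at most 8 mm above its underside), within 0.06 rad of upright (distance between used_bottle and cell_pad below 0.025 m and angle between the z axis of used_bottle and the z axis of cell_pad, either way round below 0.3 rad and horizontal distance between tall_bottle and tray below 0.026 m and z of tall_bottle in the frame of tray between 0 and 0.008 m and angle between tall_bottle's own z axis and vertical below 0.06 rad and linear speed of each of tall_bottle, used_bottle below 0.02 m/s); the robot touches nothing.
It fails at once if another bottle of the carton is shifted by more than 45 mm (distance of any of other_a, other_b, other_c, other_d from where it was at the start of the episode above 0.045 m).
It fails at once if a bystander is pushed more than 30 mm or tipped over (distance of any of wash_side, wash_rear, stock_right, mug from where it was at the start of the episode above 0.03 m or angle between any of wash_side, wash_rear, stock_right, mug's own z axis and vertical above 0.5 rad).
It fails at once if the used or the tallest bottle falls over (angle between any of tall_bottle, used_bottle's own z axis and vertical above 1.1 rad).
It fails at once if the used or the tallest bottle is banged (over 60 N on the carton, the pad or the tray) (contact force between any of tall_bottle, used_bottle and carton above 60 N or contact force between any of tall_bottle, used_bottle and tray above 60 N or contact force between any of tall_bottle, used_bottle and cell_pad above 60 N).
It also fails if it takes over 67 s, if anything falls off the work surface, if the arm or the gripper's body presses on something with over 40 N, if the wrist force passes 120 N, or if a joint passes its speed limit or range.

## Robot

A 6-joint arm with a two-finger parallel gripper is mounted at the origin on a cart in front of the work surface, level with it; the furniture and walls round the work are solid. World frame = base frame: x ahead of the robot, y to its left, z up, the work surface at z = 0. Lengths are in mm, angles in degrees, forces in N, time in s.
With the tool pointing down it reaches from about 300 to 750 mm from the base axis. Payload 8.5 kg.
Tool frame: the origin (TCP) lies at the very end of the fingers, on their centre line; the grasp point (between the pads) lies 19 mm behind it (bot.tcp_to_grasp is the distance from the TCP to the grasp point, in mm); z points along the fingers, y is the line along which they close (so a half turn about z gives the same grasp; the last joint's range is limited). The gripper opens to 85 mm and grips with 20 to 120 N. Pads are 22 mm wide; open, the fingers measure 114 mm over their backs; the gripper's body (76 mm by 85 mm) begins 54 mm behind the grasp point. The pads swing forward as they close: fully open they stand 13 mm farther back than shut.
Start: joints at [-78.971, 21.807, 74.336, -0, 83.858, -12.336], TCP at [218.117, -504.881, 231.322] pointing down, gripper open.
Joint ranges: [-178.18, 178.18], [-50.72, 133.34], [12.68, 142.11], [-81.47, 261.47], [9.98, 163.14], [-165.26, 165.26]. Speed limits (degrees/s): [136.94, 136.94, 180, 180, 180, 180].

## Interface

Orientations are given as [roll, pitch, yaw] about the fixed x, y, z axes, in that order (R = Rz(yaw) Ry(pitch) Rx(roll)).
In Python, from bench import get_state, read_camera, order, bot gives the robot as it stands.
- The arm moves only by the tool arm_command, never from a script. Its argument "motion" is a list of rows, each an object with "offset": the shift along the world's x, y, z in mm, a list of three; "yaw": the turn about the world's z in rad. A call has 1 to 20 rows; each row is the pose to reach, as a shift and turn from the pose commanded when the call began; what a row does not reach only later rows make up. A row lasts 1/8 s, in which the tool goes at most 62.5 mm and 10.7 degrees, less where a joint would pass 70% of its speed; a pose out of reach is approached as far as the arm can. A call with a gripper value outside its range is refused whole. "gripper" is the opening, from 0 (shut) to 1 (fully open), set as the call begins (left out, the last holds). The fingers move at their own pace and stop on an object; "squeeze" is the grip in N (left out, the last holds). Time passes only in rows, so rows that repeat a pose let the fingers close. It gives the time, the measured TCP pose, the force, the opening and the grip force at its end, in the units of the state.
- get_state(): the state, without advancing time (a new reading comes with each control period).
- read_camera(name): name is "scene" or "top" or "wrist"; returns a dict with "pixels" (480x640x3 uint8, blue, green, red), "mtx" (3x3 intrinsics, pixels), "extrinsics" (4x4, takes a point from camera to world coordinates). Camera axes: x right, y down, z forward; pixel columns grow to the right and rows downward; lengths in mm; the calibration is good to about 2 mm. The wrist camera is an equidistant fisheye: a pixel r from the principal point sees the ray r / f radians off the axis. A picture is of the moment at which its call begins. There is no depth.
- order.finish_job(): hands the job in; it is judged then, once.
The state is a dict: "clock": time; "joint_pos": joint angles; "joint_velocities": joint speeds; "joint_torque": joint torques, N m; "ee_pos": TCP position; "ee_rot": TCP orientation; "wrist_force": force on the tool from outside, world axes, zero at the start; "torque": the same for the moment, N m; "finger_gap": finger opening in mm; "finger_force": force on a finger pad.
Only numpy, scipy, OpenCV 4.12 (cv2) and the standard library are available. Lean on these libraries where they do the work, as an engineer would, in place of code of your own. Each camera call takes 0.05 s, during which the arm holds its last target. There are 200 camera calls.

## Working session

There is one attempt and no reset: what is moved stays moved. The work goes in short steps, Python scripts to look and compute and a tool call to move; the robot and the scene stay as the last step left them, time stands still between calls to the robot, and variables do not carry over. Pictures are saved under pics/ and viewed, at most 13 in all, crops included, and the job is handed in when it is done.

Besides the shell and the picture viewer there is one more tool, called after "Call:" as a command line: name --argument value ..., lists and objects as JSON in quotes. arm_command: Moves the arm, as the interface text tells. Its arguments: {"type":"object","properties":{"motion":{"type":"array","items":{"type":"object","properties":{"offset":{"type":"array","items":{"type":"number"}},"yaw":{"type":"number"}}}},"gripper":{"type":"number"},"squeeze":{"type":"number"}},"required":["motion"]}

```bash
mkdir -p pics; ls; python3 - <<'E'
from bench import get_state, read_camera, order, bot
import cv2,numpy as np,pickle
print(get_state())
d={}
for n in ["scene","top","wrist"]:
    c=read_camera(n);d[n]=c;cv2.imwrite(f"pics/{n}0.png",c["pixels"]);print(n,np.round(c["mtx"],1).tolist(),np.round(c["extrinsics"],3).tolist())
pickle.dump(d,open("cam0.pkl","wb"))
E
```

```text
pics
{'clock': 0.0, 'joint_pos': array([-7.89724529e+01,  2.18415928e+01,  7.43835051e+01,  9.96816977e-04,
        8.38577439e+01, -1.23371569e+01]), 'joint_velocities': array([-0.06938824, -0.01858424,  0.04318221,  0.0036417 ,  0.04084564,
        0.06259182]), 'joint_torque': array([ 1.12267942e-03, -4.48465025e+01, -2.31277120e+01, -1.25190668e-04,
        4.78859787e-03, -2.10897190e-05]), 'ee_pos': array([ 218.0553209 , -504.62191156,  230.7134765 ]), 'ee_rot': array([-1.79919283e+02, -1.86683584e-02,  2.33645835e+01]), 'wrist_force': array([0.57117132, 0.44768919, 0.39190079]), 'torque': array([-0.04361434,  0.02202425, -0.01957734]), 'finger_force': 0.0, 'finger_gap': 85.35149649368165}
scene [[581.5, 0.0, 318.5], [0.0, 581.5, 242.4], [0.0, 0.0, 1.0]] [[-0.598, -0.669, 0.441, -253.461], [-0.801, 0.509, -0.314, 493.434], [-0.015, -0.541, -0.841, 1582.305], [0.0, 0.0, 0.0, 1.0]]
top [[481.0, 0.0, 321.5], [0.0, 481.0, 241.5], [0.0, 0.0, 1.0]] [[0.01, -0.983, 0.182, 233.207], [-1.0, -0.005, 0.031, -80.186], [-0.03, -0.182, -0.983, 1701.112], [0.0, 0.0, 0.0, 1.0]]
wrist [[371.6, 0.0, 316.4], [0.0, 371.6, 247.8], [0.0, 0.0, 1.0]] [[0.395, -0.881, -0.258, 283.862], [-0.918, -0.38, -0.11, -475.641], [-0.002, 0.281, -0.96, 372.095], [0.0, 0.0, 0.0, 1.0]]
```

View pics/scene0.png

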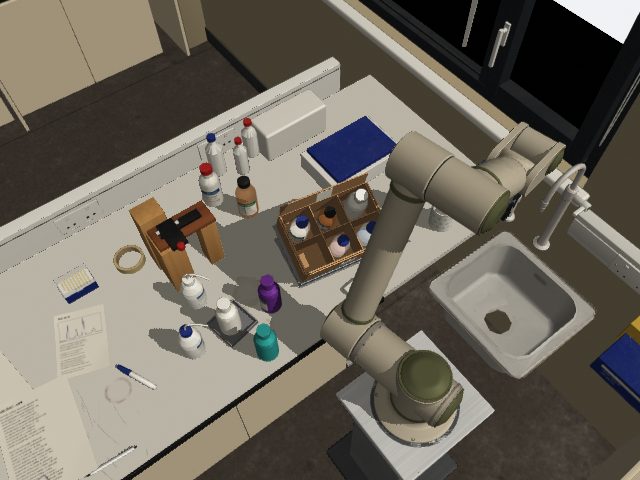

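View pics/top0.png

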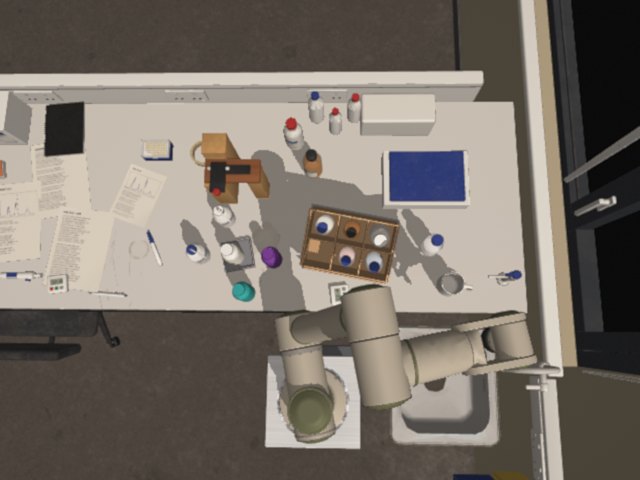

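Scene view: white bottle on the tray at (228,318), purple at (269,295) and teal at (266,342) look-alikes beside it, carton around (335,230). Top view: tray bottle (232,252), carton corners about (315,206), (399,221), (388,283), (301,265), and the empty cell is front left at (313,250). The tallest-bottle candidates in the rear row are (325,225), (351,232) and (380,238). Used-bottle candidates are white (232,252), purple (271,257), teal (243,291) and the wash bottles at (222,214) and (196,253).

```bash
python3 - <<'E'
import cv2,numpy as np,pickle
d=pickle.load(open("cam0.pkl","rb"))
t=d["top"]["pixels"];s=d["scene"]["pixels"]
a=cv2.resize(t[195:310,290:405],(400,400),interpolation=3)
b=cv2.resize(t[195:310,170:285],(400,400),interpolation=3)
c=cv2.resize(s[170:290,270:390],(400,400),interpolation=3)[:]
e=cv2.resize(s[260:375,165:280],(400,400),interpolation=3)
im=np.vstack([np.hstack([a,b]),np.hstack([c,e])])
cv2.imwrite("pics/comp.png",cv2.resize(im,(600,600),interpolation=cv2.INTER_AREA))
E
```

```text
(no output)
```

View pics/comp.png

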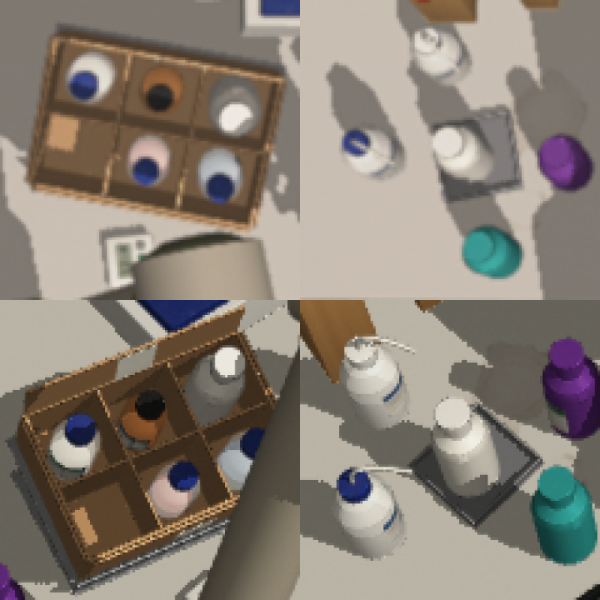

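The crops show the tall bottle with its white cap in the rear-right cell (top about (380,240), scene about (362,194)). The free cell is front left, with the pad at about (314,246). Next I triangulate.

```bash
cat > h.py <<'E'
import cv2,numpy as np,pickle
def ray(c,p,fish=False):
    K=c["mtx"];E=c["extrinsics"];x=(p[0]-K[0,2])/K[0,0];y=(p[1]-K[1,2])/K[1,1]
    if fish:
        r=np.hypot(x,y)+1e-12;v=np.array([np.sin(r)*x/r,np.sin(r)*y/r,np.cos(r)])
    else: v=np.array([x,y,1.])
    v=E[:3,:3]@v;return E[:3,3],v/np.linalg.norm(v)
def onz(c,p,z,fish=False):
    o,v=ray(c,p,fish);return o+v*(z-o[2])/v[2]
def tri(*rs):
    A=sum(np.eye(3)-np.outer(v,v) for o,v in rs);b=sum((np.eye(3)-np.outer(v,v))@o for o,v in rs)
    P=np.linalg.solve(A,b);return P,[round(float(np.linalg.norm((np.eye(3)-np.outer(v,v))@(P-o))),1) for o,v in rs]
E
python3 - <<'E'
from h import *
np.set_printoptions(precision=1,suppress=True)
d=pickle.load(open("cam0.pkl","rb"));T=d["top"];S=d["scene"]
ta=lambda u,v:(290+u/2.609,195+v/2.609); tb=lambda u,v:(170+(u-300)/2.609,195+v/2.609)
sc=lambda u,v:(270+u/2.5,170+(v-300)/2.5); se=lambda u,v:(165+(u-300)/2.609,260+(v-300)/2.609)
print("tallcap",tri(ray(T,ta(236,117)),ray(S,sc(230,360))))
print("usedcap",tri(ray(T,tb(448,139)),ray(S,se(452,410))), onz(T,tb(448,139),154), onz(S,se(452,408),154))
FL=onz(T,ta(33,187),122);FR=onz(T,ta(252,228),122)
print("front",FL,FR,np.linalg.norm(FR-FL),np.degrees(np.arctan2(*(FL-FR)[[1,0]])))
J1=onz(T,ta(119,130),148.6);J2=onz(T,ta(193,146),148.6);print("J",J1,J2,np.linalg.norm(J1-J2))
for z,n in((0,[(447,199),(520,186)]),(16,[(432,124),(513,109)])): print("tray",z,[onz(T,tb(*p),z) for p in n])
print("wash/teal/purple feet approx",[onz(T,tb(*p),0) for p in((385,163),(447,65),(500,262),(572,180))])
E
```

```text
tallcap (array([ 513.8, -215.6,  227.8]), [1.7, 1.7])
usedcap (array([498.5, 282.7, 149.5]), [2.4, 2.4]) [495.9 279.9 154. ] [500.2 283.6 154. ]
front [440.9  31.4 122. ] [ 390.8 -244.9  122. ] 280.7940786951721 79.72752457266473
J [510.2 -77.4 148.6] [ 490.3 -170.   148.6] 94.73481334551029
tray 0 [array([438.6, 313.3,   0. ]), array([457.2, 213.3,   0. ])]
tray 16 [array([540.2, 335.2,  16. ]), array([561.7, 224.1,  16. ])]
wash/teal/purple feet approx [array([488. , 401.8,   0. ]), array([627.1, 322.1,   0. ]), array([353.1, 236.9,   0. ]), array([466., 142.,   0.])]
```

View pics/wrist0.png

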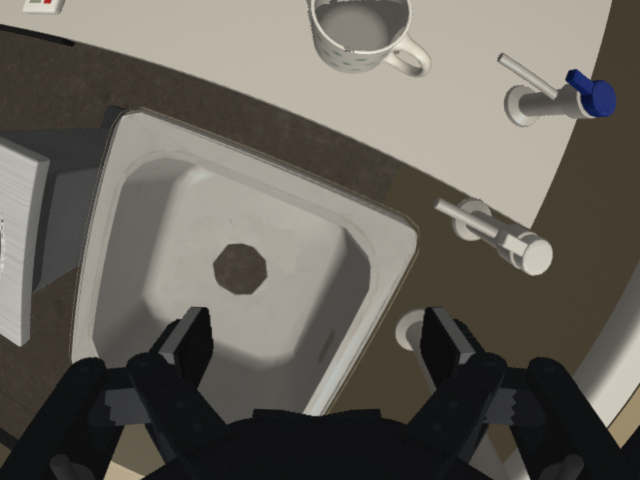

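Call:
arm_command --motion '[{"offset":[20,50,70],"yaw":-0.1},{"offset":[281,788,70],"yaw":-0.595},{"offset":[281,788,70],"yaw":-0.595},{"offset":[281,788,70],"yaw":-0.595},{"offset":[281,788,70],"yaw":-0.595},{"offset":[281,788,70],"yaw":-0.595},{"offset":[281,788,70],"yaw":-0.595},{"offset":[281,788,70],"yaw":-0.595},{"offset":[281,788,70],"yaw":-0.595},{"offset":[281,788,70],"yaw":-0.595},{"offset":[281,788,70],"yaw":-0.595},{"offset":[281,788,70],"yaw":-0.595},{"offset":[281,788,70],"yaw":-0.595},{"offset":[281,788,70],"yaw":-0.595},{"offset":[281,788,70],"yaw":-0.595},{"offset":[281,788,70],"yaw":-0.595},{"offset":[281,788,70],"yaw":-0.595},{"offset":[281,788,70],"yaw":-0.595}]' --gripper 1

```text
clock: 2.4
ee_pos: [499.1, 282.3, 301.7]
ee_rot: [-180.0, -0.0, -10.8]
wrist_force: [-0.2, 1.1, 0.7]
finger_gap: 85.2
finger_force: 0.0
```

```bash
python3 - <<'E'
from bench import get_state, read_camera
import cv2,pickle
s=get_state();print(s["clock"],s["ee_pos"],s["ee_rot"],s["joint_pos"])
d={n:read_camera(n) for n in("wrist","top")}
pickle.dump(d,open("cam1.pkl","wb"));cv2.imwrite("pics/w1.png",d["wrist"]["pixels"])
E
```

```text
2.4 [499.08321685 282.26095581 301.70449725] [-1.79989333e+02 -2.29381140e-02 -1.07992931e+01] [ 1.76661409e+01  2.20886131e+01  6.23589058e+01 -1.56298194e-03
  9.55272320e+01  1.18465281e+02]
```

View pics/w1.png

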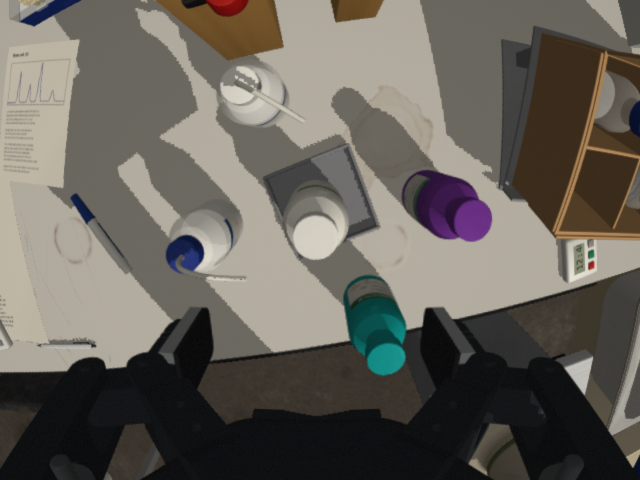

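The wrist view shows the used bottle's white cap centred at about (315,236) on the dark tray, with tray rim corners at about (264,179), (348,144) and (380,229). Wash bottles are at (190,245) and (250,92), purple at (470,218) and teal at (385,352).

```bash
python3 - <<'E'
from h import *
np.set_printoptions(precision=1,suppress=True)
W=pickle.load(open("cam1.pkl","rb"))["wrist"];d=pickle.load(open("cam0.pkl","rb"));T=d["top"]
g=cv2.cvtColor(W["pixels"],cv2.COLOR_BGR2HSV)[180:270,260:370]
m=((g[...,2]>215)&(g[...,1]<30)).astype(np.uint8)
n,l,s,c=cv2.connectedComponentsWithStats(m);
for i in range(1,n):
    if s[i,4]>150: print(s[i],c[i]+[260,180], onz(W,c[i]+[260,180],154,True))
print("cap",onz(W,(315.5,236),154,True))
a,b,e=[onz(W,p,16,True) for p in((264,179),(348,144),(380,229))]
print("tray",a,b,e,np.linalg.norm(a-b),np.linalg.norm(b-e),"centre",(a+e)/2)
print("wash side",onz(W,(190,248),168,True),"rear",onz(W,(250,85),168,True))
E
```

```text
cap [496.2 284.6 154. ]
tray [539.4 337.4  16. ] [560.7 235.1  16. ] [455.3 214.7  16. ] 104.49024477629723 107.2731557899559 centre [497.4 276.1  16. ]
wash side [509.3 384.7 168. ] rear [621.6 309.4 168. ]
```

Call:
arm_command --motion '[{"offset":[-2,1,-50]},{"offset":[-2,1,-100]},{"offset":[-2,1,-140]},{"offset":[-2,1,-165]},{"offset":[-2,1,-180]},{"offset":[-2,1,-184]},{"offset":[-2,1,-184]}]' --gripper 1

```text
schema error: expected keys offset, yaw
```

Call:
arm_command --motion '[{"offset":[0,0,0]},{"offset":[0,0,0]},{"offset":[0,0,0]},{"offset":[0,0,0]},{"offset":[0,0,0]},{"offset":[0,0,0]},{"offset":[0,0,0]}]' --gripper 0 --squeeze 22

```text
schema error: expected keys offset, yaw
```

Call:
arm_command --motion '[{"offset":[-2,1,-50],"yaw":0},{"offset":[-2,1,-100],"yaw":0},{"offset":[-2,1,-140],"yaw":0},{"offset":[-2,1,-165],"yaw":0},{"offset":[-2,1,-180],"yaw":0},{"offset":[-2,1,-184],"yaw":0},{"offset":[-2,1,-184],"yaw":0}]' --gripper 1

```text
clock: 3.38
ee_pos: [497.5, 284.2, 118.0]
ee_rot: [-180.0, -0.1, -10.7]
wrist_force: [0.5, -0.2, -0.4]
finger_gap: 85.1
finger_force: 0.0
```

Call:
arm_command --motion '[{"offset":[0,0,0],"yaw":0},{"offset":[0,0,0],"yaw":0},{"offset":[0,0,0],"yaw":0},{"offset":[0,0,0],"yaw":0},{"offset":[0,0,0],"yaw":0},{"offset":[0,0,0],"yaw":0},{"offset":[0,0,0],"yaw":0}]' --gripper 0 --squeeze 22

```text
clock: 4.25
ee_pos: [497.3, 284.1, 117.8]
ee_rot: [-180.0, -0.0, -10.7]
wrist_force: [0.1, -0.3, 5.6]
finger_gap: 37.4
finger_force: 22.4
```

Call:
arm_command --motion '[{"offset":[-7,1.3,1],"yaw":0},{"offset":[-14,2.6,1.6],"yaw":0},{"offset":[-21,4,2.4],"yaw":0},{"offset":[-28,5.2,2.7],"yaw":0},{"offset":[-35,6.5,2.7],"yaw":0},{"offset":[-42,8,2.3],"yaw":0},{"offset":[-46,8.7,2],"yaw":0},{"offset":[-46,8.7,2],"yaw":0}]'

```text
clock: 5.25
ee_pos: [450.7, 293.0, 119.3]
ee_rot: [-180.0, 0.0, -10.7]
wrist_force: [1.0, -0.6, 5.7]
finger_gap: 37.6
finger_force: 23.2
```

Call:
arm_command --motion '[{"offset":[0,0,5],"yaw":0},{"offset":[5,0,20],"yaw":0},{"offset":[10,0,45],"yaw":0},{"offset":[20,0,90],"yaw":0},{"offset":[20,0,140],"yaw":0},{"offset":[20,0,150],"yaw":0},{"offset":[20,0,150],"yaw":0}]'

```text
clock: 6.12
ee_pos: [470.7, 292.7, 268.6]
ee_rot: [180.0, 0.1, -10.7]
wrist_force: [1.0, 0.4, -1.9]
finger_gap: 37.4
finger_force: 22.8
```

```bash
python3 - <<'E'
from bench import get_state, read_camera
import cv2,pickle,numpy as np
s=get_state();print(s["clock"],s["ee_pos"],s["ee_rot"],s["finger_gap"],s["wrist_force"])
d={n:read_camera(n) for n in("wrist","top","scene")}
pickle.dump(d,open("cam2.pkl","wb"))
im=np.hstack([cv2.resize(d["wrist"]["pixels"],(400,300)),cv2.resize(d["scene"]["pixels"][200:380,120:360],(400,300))])
cv2.imwrite("pics/c2.png",im)
E
```

```text
6.125 [470.72972125 292.71570298 268.62360785] [ 1.79968132e+02  7.97833687e-02 -1.07276692e+01] 37.421527863420074 [ 1.02417031  0.40977426 -1.93167305]
```

View pics/c2.png

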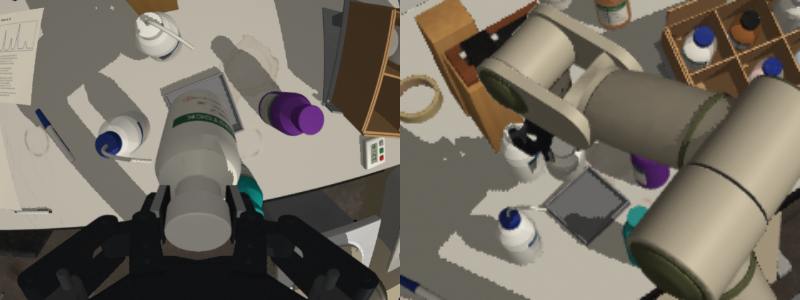

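The wrist view shows the bottle held by the cap with its foot swung forward (foot end about row 147 at full scale). I'll fit the tilt from that row. The scene view shows the tray empty and the neighbours standing.

```bash
cat >> h.py <<'E'
def proj(c,P,fish=False):
    E=c["extrinsics"];q=E[:3,:3].T@(np.asarray(P)-E[:3,3]);K=c["mtx"]
    if fish:
        r=np.hypot(q[0],q[1]);t=np.arctan2(r,q[2]);q=np.array([q[0]/r*t,q[1]/r*t,1])
    else:q=q/q[2]
    return K[0,0]*q[0]+K[0,2],K[1,1]*q[1]+K[1,2]
E
python3 - <<'E'
from h import *
W=pickle.load(open("cam2.pkl","rb"))["wrist"]
xh=np.array([.983,-.186,0]);yh=np.array([.186,.983,0]);z=np.array([0,0,1.])
g=np.array([470.7,292.7,287.6])
for th in(0,10,15,18,20,22,25):
    t=np.radians(th);ax=-np.sin(t)*xh+np.cos(t)*z;u=np.cos(t)*xh+np.sin(t)*z
    R=[proj(W,g-132*ax+32*(np.cos(a)*u+np.sin(a)*yh),True) for a in np.linspace(0,6.28,40)]
    print(th,min(r[1] for r in R),"cap",proj(W,g+18*ax,True))
v=W["pixels"][60:260,318];print([int(x) for x in v.mean(1)][::4])
# carton landmarks in wrist view and pad in top view
T=pickle.load(open("cam0.pkl","rb"))["top"]
print("pad ctr",onz(T,(290+62/2.609,195+133/2.609),40.5))
E
```

```text
0 198.8677608856784 cap (np.float64(319.1948686615831), np.float64(365.30605107206816))
10 167.25101389962626 cap (np.float64(319.1694051305018), np.float64(372.3061760847531))
15 151.4699976103687 cap (np.float64(319.153279204064), np.float64(375.3115490386966))
18 142.01190217078835 cap (np.float64(319.1426598651524), np.float64(376.9437575458727))
20 135.71135468941014 cap (np.float64(319.1352217644543), np.float64(377.9584330969726))
22 129.41497385114076 cap (np.float64(319.12751657067145), np.float64(378.9133419299242))
25 119.97879729814377 cap (np.float64(319.1154951990195), np.float64(380.23213781245204))
[177, 176, 177, 177, 177, 177, 177, 177, 177, 177, 176, 177, 178, 177, 128, 107, 107, 105, 116, 116, 116, 105, 105, 106, 95, 106, 73, 106, 106, 107, 63, 67, 56, 41, 107, 106, 108, 108, 108, 108, 111, 113, 114, 117, 118, 130, 131, 131, 132, 131]
pad ctr [525.00269363  -0.6018905   40.5       ]
```

```bash
python3 - <<'E'
from h import *
np.set_printoptions(precision=1,suppress=True)
W=pickle.load(open("cam1.pkl","rb"))["wrist"]
print(onz(W,(556,236),122,True),onz(W,(587,147),148.6,True),onz(W,(606,53),188,True))
# divider junctions and rim corners in the first top view, predicted
T=pickle.load(open("cam0.pkl","rb"))["top"];S=pickle.load(open("cam0.pkl","rb"))["scene"]
xh=np.array([.983,-.186,0]);yh=np.array([.186,.983,0]);z=np.array([0,0,1.])
u=.939*xh+.343*z;a=-.343*xh+.939*z;B=np.array([538,-130.5,50])
im=[]
for n,C,(x0,y0,w,h) in(("top",T,(290,195,115,100)),("scene",S,(265,165,138,120))):
    k=cv2.resize(C["pixels"][y0:y0+h,x0:x0+w],(400,int(400*h/w)));f=400/w
    for p in[(-97,144,112),(-97,-144,112),(97,144,112),(97,-144,112),(0,47,105),(0,-47,105),(-47,94,7),(0,139,105)]:
        q=proj(C,B+p[0]*u+p[1]*yh+p[2]*a);cv2.circle(k,(int((q[0]-x0)*f),int((q[1]-y0)*f)),3,(0,255,0),-1)
    im.append(k[:345])
h=min(i.shape[0] for i in im);cv2.imwrite("pics/ov.png",np.hstack([i[:h] for i in im]))
E
```

```text
[442.9  40.9 122. ] [534.3  15.3 148.6] [619.2   9.7 188. ]
```

View pics/ov.png

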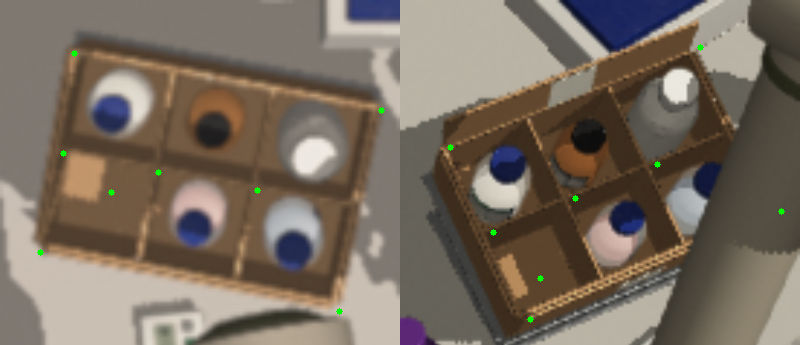

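The overlay fits with a bias of about 5 mm (the dots sit low in both views), so I shift the carton origin to (544,-127). Next I carry the bottle over the free cell and check.

Call:
arm_command --motion '[{"offset":[0,-10,40],"yaw":0},{"offset":[-10,-50,60],"yaw":0},{"offset":[-20,-100,60],"yaw":0},{"offset":[-30,-150,60],"yaw":0},{"offset":[-36,-200,60],"yaw":0},{"offset":[-36,-250,55],"yaw":0},{"offset":[-36,-285,45],"yaw":0},{"offset":[-36,-300,35],"yaw":0},{"offset":[-36,-304,25],"yaw":0},{"offset":[-36,-304,25],"yaw":0},{"offset":[-36,-304,25],"yaw":0}]'

```text
clock: 7.65
ee_pos: [435.2, -10.3, 294.5]
ee_rot: [-180.0, -0.0, -10.6]
wrist_force: [-0.3, -0.5, -2.5]
finger_gap: 37.3
finger_force: 22.9
```

```bash
python3 - <<'E'
from bench import get_state, read_camera
import cv2,pickle,numpy as np
s=get_state();print(s["clock"],s["ee_pos"],s["ee_rot"],s["finger_gap"],s["wrist_force"])
d={n:read_camera(n) for n in("wrist","top","scene")}
pickle.dump(d,open("cam3.pkl","wb"))
im=np.hstack([cv2.resize(d["wrist"]["pixels"],(500,375)),cv2.resize(d["scene"]["pixels"][150:330,220:364],(300,375))])
cv2.imwrite("pics/c3.png",im)
E
```

```text
7.65 [435.23728319 -10.3478929  294.517965  ] [-1.79992224e+02 -1.79241796e-02 -1.06449839e+01] 37.29062004363227 [-0.29074935 -0.52931837 -2.4970723 ]
```

View pics/c3.png

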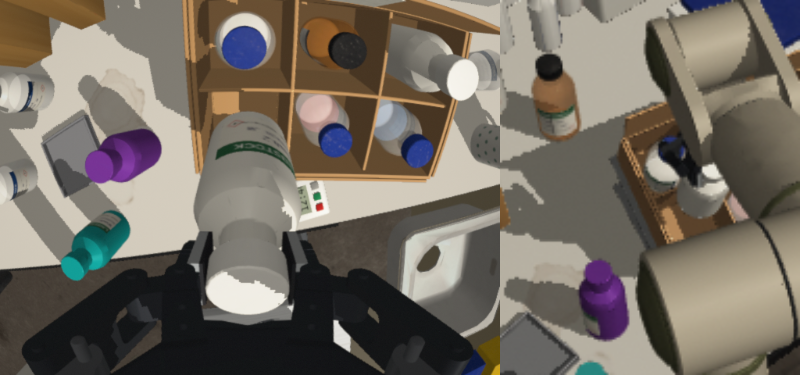

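Wrist view: the held bottle lies in front of the free cell, with its foot end about (238,113) in the crop. Divider junctions are at about (196,92), (293,90) and (379,97), and front-right rim corner at about (437,181).

```bash
python3 - <<'E'
from h import *
np.set_printoptions(precision=1,suppress=True)
W=pickle.load(open("cam3.pkl","rb"))["wrist"]
for n,p,z in(("Lwall",(194,92),148.6),("J1",(294,89),148.6),("J2",(379,97),148.6),("FR",(437,181),122),("FL",(195,178),122)):
    print(n,onz(W,(p[0]*1.28,p[1]*1.28),z,True))
xh=np.array([.983,-.186,0]);yh=np.array([.186,.983,0]);zz=np.array([0,0,1.]);u=.939*xh+.343*zz;a=-.343*xh+.939*zz;B=np.array([544,-127,50])
for n,p in(("Lwall",(0,139,105)),("J1",(0,47,105)),("J2",(0,-47,105)),("FR",(-97,-144,112)),("FL",(-97,144,112))):print(n,B+p[0]*u+p[1]*yh+p[2]*a)
print("tall cap",onz(W,(461*1.28,76*1.28),227,True))
E
```

```text
Lwall [534.8  25.1 148.6]
J1 [519.3 -71.8 148.6]
J2 [ 500.5 -161.3  148.6]
FR [ 386.3 -251.2  122. ]
FL [444.1  48.7 122. ]
Lwall [534.5  16.3 148.6]
J1 [517.3 -74.1 148.6]
J2 [ 499.9 -166.5  148.6]
FR [ 389.9 -244.5  121.9]
FL [443.5  38.6 121.9]
tall cap [ 514.9 -211.4  227. ]
```

Call:
arm_command --motion '[{"offset":[3,1.5,-25],"yaw":0},{"offset":[5,1.7,-45],"yaw":0},{"offset":[11,0.5,-62],"yaw":0},{"offset":[17,-0.5,-78],"yaw":0},{"offset":[22,-1.5,-93],"yaw":0},{"offset":[26,-2.3,-105],"yaw":0},{"offset":[30,-3,-115],"yaw":0},{"offset":[33.6,-3.7,-125.5],"yaw":0},{"offset":[33.6,-3.7,-125.5],"yaw":0}]'

```text
clock: 8.93
ee_pos: [468.6, -14.9, 168.2]
ee_rot: [-180.0, 0.1, -10.7]
wrist_force: [-0.8, 0.4, -0.9]
finger_gap: 37.7
finger_force: 22.8
```

No contact yet; going down gently.

Call:
arm_command --motion '[{"offset":[1.7,-0.3,-5],"yaw":0},{"offset":[3.4,-0.6,-9],"yaw":0},{"offset":[5,-1,-13],"yaw":0},{"offset":[5,-1,-13],"yaw":0}]'

```text
clock: 9.43
ee_pos: [473.7, -15.9, 155.6]
ee_rot: [-180.0, 0.0, -10.7]
wrist_force: [-0.2, -0.1, -1.6]
finger_gap: 37.3
finger_force: 22.8
```

Call:
arm_command --motion '[{"offset":[1,-0.2,-3],"yaw":0},{"offset":[2,-0.4,-5.5],"yaw":0},{"offset":[2,-0.4,-5.5],"yaw":0}]'

```text
clock: 9.8
ee_pos: [475.7, -16.3, 150.1]
ee_rot: [-180.0, 0.0, -10.7]
wrist_force: [-0.3, 0.2, -1.4]
finger_gap: 37.4
finger_force: 22.8
```

Call:
arm_command --motion '[{"offset":[0.6,-0.1,-2],"yaw":0},{"offset":[1.2,-0.2,-4],"yaw":0},{"offset":[1.2,-0.2,-4],"yaw":0}]'

```text
clock: 10.18
ee_pos: [476.3, -16.4, 147.3]
ee_rot: [180.0, 0.0, -10.7]
wrist_force: [-7.5, 2.4, 12.1]
finger_gap: 37.5
finger_force: 24.3
```

Call:
arm_command --motion '[{"offset":[0.6,-0.1,-1.5],"yaw":0},{"offset":[1,-0.2,-3],"yaw":0},{"offset":[1,-0.2,-3],"yaw":0}]'

```text
clock: 10.55
ee_pos: [476.9, -16.5, 145.1]
ee_rot: [180.0, 0.0, -10.7]
wrist_force: [-13.1, 2.1, 21.4]
finger_gap: 37.2
finger_force: 26.1
```

Call:
arm_command --motion '[{"offset":[-1,0.2,2],"yaw":0},{"offset":[-1,0.2,2],"yaw":0}]'

```text
clock: 10.8
ee_pos: [477.0, -16.5, 145.3]
ee_rot: [-180.0, -0.0, -10.7]
wrist_force: [-1.4, 0.1, 1.2]
finger_gap: 37.5
finger_force: 24.1
```

Call:
arm_command --motion '[{"offset":[0,0,0],"yaw":0},{"offset":[0,0,0],"yaw":0},{"offset":[0,0,0],"yaw":0},{"offset":[0,0,0],"yaw":0},{"offset":[0,0,8],"yaw":0},{"offset":[0,0,30],"yaw":0},{"offset":[0,0,80],"yaw":0},{"offset":[0,0,140],"yaw":0},{"offset":[0,0,160],"yaw":0},{"offset":[0,-100,160],"yaw":0},{"offset":[0,-150,160],"yaw":0},{"offset":[0,-150,160],"yaw":0}]' --gripper 0.75

```text
clock: 12.3
ee_pos: [476.6, -169.2, 305.6]
ee_rot: [180.0, -0.0, -10.9]
wrist_force: [-0.1, 0.9, -1.0]
finger_gap: 64.4
finger_force: 0.0
```

```bash
python3 - <<'E'
from bench import get_state, read_camera
import cv2,pickle,numpy as np
s=get_state();print(s["clock"],s["ee_pos"],s["ee_rot"],s["finger_gap"],s["wrist_force"])
d={n:read_camera(n) for n in("wrist","top","scene")}
pickle.dump(d,open("cam4.pkl","wb"))
cv2.imwrite("pics/c4.png",d["wrist"]["pixels"])
E
```

```text
12.3 [ 476.55197884 -169.21454674  305.60168139] [ 1.79979205e+02 -7.62535364e-03 -1.08802196e+01] 64.37788051189298 [-0.06308915  0.94100621 -0.95054721]
```

View pics/c4.png

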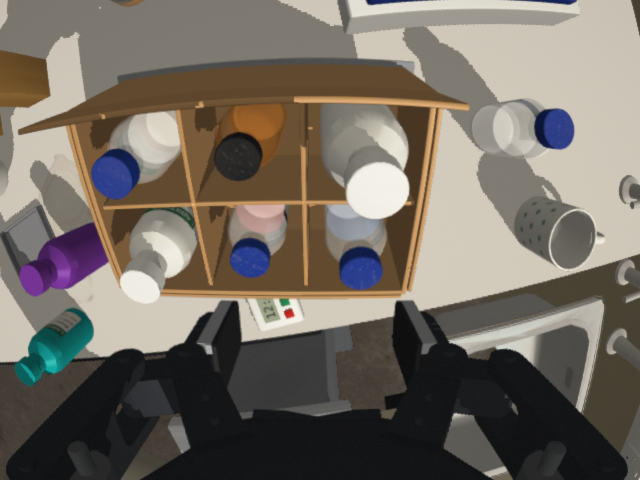

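The used bottle stands in the front-left cell, cap at (144,275). The tall bottle's cap is at (378,189), with the divider junctions at (304,203) and (190,206).

```bash
python3 - <<'E'
from h import *
np.set_printoptions(precision=1,suppress=True)
W=pickle.load(open("cam4.pkl","rb"))["wrist"]
im=W["pixels"][150:225,335:420];m=(im.min(2)>225).astype(np.uint8)
n,l,s,c=cv2.connectedComponentsWithStats(m);i=1+s[1:,4].argmax();print(s[i],c[i]+[335,150])
p=(378,189);print("tall cap",onz(W,p,230,True))
r2=ray(pickle.load(open("cam0.pkl","rb"))["top"],(290+236/2.609,195+117/2.609));S=ray(pickle.load(open("cam0.pkl","rb"))["scene"],(362,194))
print(tri(ray(W,p,True),r2,S))
q=onz(W,(143,276),181,True);a=np.array([-.337,.064,.939]);B=np.array([545,-125,50])
print("used cap",q,"foot",q-150*a)
xh=np.array([.983,-.186,0]);yh=np.array([.186,.983,0]);zz=np.array([0,0,1.]);u=.939*xh+.343*zz
print("cell floor",B-47*u+94*yh+7*a,"rear right floor",B+47*u-94*yh+5*a, "cap if centred",B+47*u-94*yh+175*a)
print("J",onz(W,(304,203),148.6,True),onz(W,(190,206),148.6,True),B+47*yh+105*a,B-47*yh+105*a)
E
```

```text
[  13   14   60   54 2501] [377.8 190.4]
tall cap [ 513.1 -212.4  230. ]
(array([ 513.1, -214.2,  229.6]), [1.7, 2.6, 1.2])
used cap [473.7 -21.6 181. ] foot [524.3 -31.2  40.2]
cell floor [516.7 -23.9  40.5] rear right floor [ 569.2 -225.3   70.8] cap if centred [ 511.9 -214.4  230.4]
J [ 500.2 -162.5  148.6] [517.5 -67.3 148.6] [518.4 -72.1 148.6] [ 500.9 -164.5  148.6]
```

Call:
arm_command --motion '[{"offset":[30,-30,-5],"yaw":0},{"offset":[44,-48.5,-20],"yaw":0},{"offset":[44,-48.5,-50],"yaw":0},{"offset":[44,-48.5,-80],"yaw":0},{"offset":[44,-48.5,-100],"yaw":0},{"offset":[44,-48.5,-112],"yaw":0},{"offset":[44,-48.5,-117],"yaw":0},{"offset":[44,-48.5,-117],"yaw":0}]' --gripper 0.8

```text
clock: 13.45
ee_pos: [521.1, -214.8, 188.7]
ee_rot: [180.0, -0.0, -10.7]
wrist_force: [-0.1, -0.3, 1.3]
finger_gap: 68.6
finger_force: 0.0
```

Call:
arm_command --motion '[{"offset":[0,0,0],"yaw":0},{"offset":[0,0,0],"yaw":0},{"offset":[0,0,0],"yaw":0},{"offset":[0,0,0],"yaw":0},{"offset":[0,0,0],"yaw":0},{"offset":[0,0,0],"yaw":0}]' --gripper 0 --squeeze 25

```text
clock: 14.2
ee_pos: [521.1, -215.0, 188.9]
ee_rot: [180.0, -0.1, -10.7]
wrist_force: [-1.4, 1.4, 6.0]
finger_gap: 38.2
finger_force: 25.1
```

Call:
arm_command --motion '[{"offset":[-2,0.4,5.6],"yaw":0},{"offset":[-5.1,1,14],"yaw":0},{"offset":[-9.4,1.8,26.3],"yaw":0},{"offset":[-13.5,2.6,37.6],"yaw":0},{"offset":[-18.5,3.5,51.6],"yaw":0},{"offset":[-23.6,4.5,65.7],"yaw":0},{"offset":[-28.6,5.4,79.8],"yaw":0},{"offset":[-33.7,6.4,93.9],"yaw":0},{"offset":[-38.8,7.4,108],"yaw":0},{"offset":[-43.8,8.3,122],"yaw":0},{"offset":[-44,8.3,160],"yaw":0},{"offset":[-44,8.3,180],"yaw":0},{"offset":[-44,8.3,180],"yaw":0}]'

```text
clock: 15.82
ee_pos: [477.0, -206.8, 369.7]
ee_rot: [179.9, -0.2, -10.7]
wrist_force: [0.4, 1.4, -2.6]
finger_gap: 38.3
finger_force: 26.1
```

```bash
python3 - <<'E'
from bench import get_state, read_camera
import cv2,pickle,numpy as np
s=get_state();print(s["clock"],s["ee_pos"],s["finger_gap"],s["wrist_force"])
d={n:read_camera(n) for n in("wrist","top","scene")}
pickle.dump(d,open("cam5.pkl","wb"))
cv2.imwrite("pics/c5.png",d["wrist"]["pixels"])
E
```

```text
15.825 [ 477.0163994  -206.81803849  369.74788344] 38.302299389607505 [ 0.37239906  1.36517398 -2.62116168]
```

View pics/c5.png

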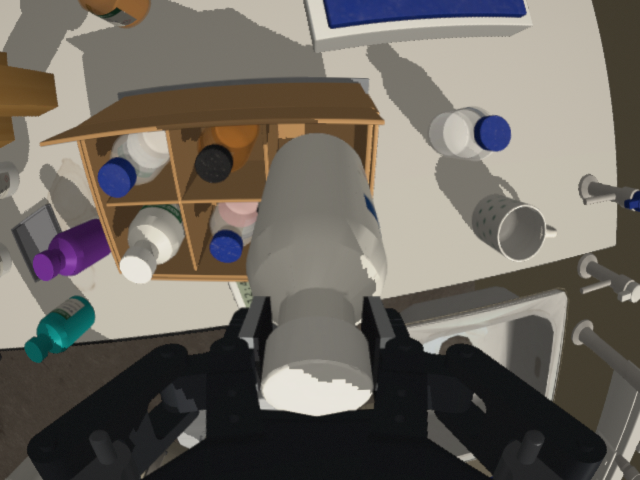

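The tall bottle is out, with its foot end at row about 135. The other bottles are in their cells and the tray is visible at (40,240).

```bash
python3 - <<'E'
from h import *
W=pickle.load(open("cam5.pkl","rb"))["wrist"]
xh=np.array([.983,-.186,0]);yh=np.array([.186,.983,0]);z=np.array([0,0,1.])
g=np.array([477,-206.8,388.7])
for th in(5,10,15,18,20,22,25):
  o=[]
  for L in(143,146,149):
    t=np.radians(th);ax=-np.sin(t)*xh+np.cos(t)*z;u=np.cos(t)*xh+np.sin(t)*z
    o.append(round(min(proj(W,g-L*ax+33*(np.cos(a)*u+np.sin(a)*yh),True)[1] for a in np.linspace(0,6.28,40)),1))
  print(th,o)
E
```

```text
5 [np.float64(179.2), np.float64(178.5), np.float64(177.7)]
10 [np.float64(162.7), np.float64(161.7), np.float64(160.7)]
15 [np.float64(146.1), np.float64(144.9), np.float64(143.8)]
18 [np.float64(136.1), np.float64(134.8), np.float64(133.5)]
20 [np.float64(129.5), np.float64(128.1), np.float64(126.7)]
22 [np.float64(122.8), np.float64(121.3), np.float64(119.9)]
25 [np.float64(112.8), np.float64(111.2), np.float64(109.7)]
```

Tilt is about 19°, so it is held firmly at the carton's lean. Next I carry it to a hover over the tray, with its front foot edge aimed right.

Call:
arm_command --motion '[{"offset":[0,25,5],"yaw":0},{"offset":[-5,75,5],"yaw":0},{"offset":[-8,130,5],"yaw":0},{"offset":[-12,190,5],"yaw":0},{"offset":[-16,250,5],"yaw":0},{"offset":[-20,310,5],"yaw":0},{"offset":[-22,370,0],"yaw":0},{"offset":[-25,420,0],"yaw":0},{"offset":[-27,460,0],"yaw":0},{"offset":[-27,485,-10],"yaw":0},{"offset":[-27,490,-40],"yaw":0},{"offset":[-27,490,-85],"yaw":0},{"offset":[-27,490,-130],"yaw":0},{"offset":[-27,490,-165],"yaw":0},{"offset":[-27,490,-190],"yaw":0},{"offset":[-27,490,-205],"yaw":0},{"offset":[-27,490,-205],"yaw":0},{"offset":[-27,490,-205],"yaw":0}]'

```text
clock: 18.23
ee_pos: [450.0, 283.4, 163.7]
ee_rot: [-180.0, -0.0, -10.7]
wrist_force: [0.3, -0.8, -1.9]
finger_gap: 38.3
finger_force: 26.1
```

```bash
python3 - <<'E'
from bench import get_state, read_camera
import cv2,pickle,numpy as np
s=get_state();print(s["clock"],s["ee_pos"],s["finger_gap"],s["wrist_force"])
d={n:read_camera(n) for n in("wrist","top","scene")}
pickle.dump(d,open("cam6.pkl","wb"))
im=np.hstack([cv2.resize(d["wrist"]["pixels"],(500,375)),cv2.resize(d["scene"]["pixels"][225:375,150:270],(300,375))])
cv2.imwrite("pics/c6.png",im)
E
```

```text
18.225 [450.01707029 283.38337166 163.66873594] 38.3129540928993 [ 0.29162045 -0.75972907 -1.87924153]
```

View pics/c6.png

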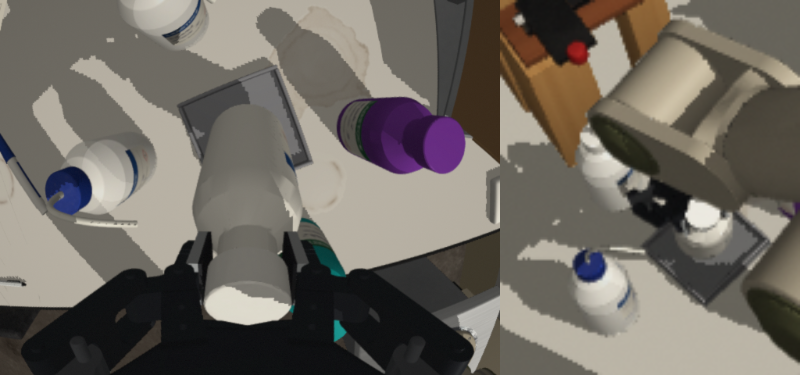

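Wrist view: the bottle hovers over the tray, with tray corners at about (180,104), (276,66) and (313,163) in the crop. The bottle looks central.

```bash
python3 - <<'E'
from h import *
W=pickle.load(open("cam6.pkl","rb"))["wrist"]
a,b,e=[onz(W,(p[0]*1.28,p[1]*1.28),16,True) for p in((180,104),(276,66),(313,163))]
print(a,b,e,(a+e)/2,np.linalg.norm(a-b),np.linalg.norm(b-e))
E
```

```text
[541.24082708 335.28177918  16.        ] [559.75057348 234.85942206  16.        ] [456.78778677 214.39818736  16.        ] [499.01430692 274.83998327  16.        ] 102.11395850527212 104.9761762177126
```

Call:
arm_command --motion '[{"offset":[0,0,-10],"yaw":0},{"offset":[0,0,-18],"yaw":0},{"offset":[0,0,-23],"yaw":0},{"offset":[0,0,-26],"yaw":0},{"offset":[0,0,-26],"yaw":0}]'

```text
clock: 19.0
ee_pos: [449.9, 283.3, 137.2]
ee_rot: [180.0, 0.0, -10.7]
wrist_force: [0.4, 0.7, -2.6]
finger_gap: 38.5
finger_force: 26.2
```

Call:
arm_command --motion '[{"offset":[0,0,-2],"yaw":0},{"offset":[0,0,-4],"yaw":0},{"offset":[0,0,-4],"yaw":0}]'

```text
clock: 19.38
ee_pos: [450.0, 283.3, 133.4]
ee_rot: [-180.0, -0.0, -10.7]
wrist_force: [0.4, 0.4, -2.3]
finger_gap: 38.4
finger_force: 26.5
```

Call:
arm_command --motion '[{"offset":[0,0,-1.5],"yaw":0},{"offset":[0,0,-3],"yaw":0},{"offset":[0,0,-3],"yaw":0}]'

```text
clock: 19.75
ee_pos: [450.6, 283.7, 132.7]
ee_rot: [-179.9, -0.2, -10.7]
wrist_force: [-3.9, -1.2, 16.3]
finger_gap: 38.4
finger_force: 28.0
```

Call:
arm_command --motion '[{"offset":[0,0,-1.5],"yaw":0},{"offset":[0,0,-2],"yaw":0},{"offset":[0,0,-2],"yaw":0}]'

```text
clock: 20.12
ee_pos: [451.5, 283.8, 132.3]
ee_rot: [-179.8, -0.4, -10.7]
wrist_force: [-4.7, -2.4, 28.8]
finger_gap: 38.1
finger_force: 29.3
```

Call:
arm_command --motion '[{"offset":[0,0,2],"yaw":0},{"offset":[5,-1,3.5],"yaw":0},{"offset":[10,-2,4],"yaw":0},{"offset":[15,-3,4],"yaw":0},{"offset":[20,-4,4],"yaw":0},{"offset":[25,-4.8,3.8],"yaw":0},{"offset":[31,-5.8,3.3],"yaw":0},{"offset":[36,-6.8,2.7],"yaw":0},{"offset":[41,-7.7,2],"yaw":0},{"offset":[41,-7.7,2],"yaw":0}]'

```text
clock: 21.38
ee_pos: [491.6, 275.6, 130.8]
ee_rot: [-180.0, -0.1, -10.7]
wrist_force: [-0.0, 0.2, 5.7]
finger_gap: 37.8
finger_force: 26.3
```

Call:
arm_command --motion '[{"offset":[3,-0.6,-0.6],"yaw":0},{"offset":[6,-1.1,-1.2],"yaw":0},{"offset":[8,-1.5,-1.7],"yaw":0},{"offset":[8,-1.5,-1.7],"yaw":0}]'

```text
clock: 21.88
ee_pos: [499.5, 274.2, 129.2]
ee_rot: [-180.0, -0.1, -10.7]
wrist_force: [-0.6, -0.2, 6.4]
finger_gap: 38.2
finger_force: 26.2
```

```bash
python3 - <<'E'
from bench import get_state, read_camera
import cv2,pickle,numpy as np
s=get_state();print(s["clock"],s["ee_pos"],s["finger_gap"],s["wrist_force"])
d={n:read_camera(n) for n in("wrist","top","scene")}
pickle.dump(d,open("cam7.pkl","wb"))
im=np.hstack([cv2.resize(d["wrist"]["pixels"],(500,375)),cv2.resize(d["scene"]["pixels"][225:375,150:270],(300,375))])
cv2.imwrite("pics/c7.png",im)
from h import *
W=d["wrist"];xh=np.array([.983,-.186,0]);yh=np.array([.186,.983,0]);z=np.array([0,0,1.])
g=s["ee_pos"]+[0,0,19]
for th in(-5,0,5,10):
    t=np.radians(th);ax=-np.sin(t)*xh+np.cos(t)*z;u=np.cos(t)*xh+np.sin(t)*z
    print(th,[round(min(proj(W,g-L*ax+33*(np.cos(a)*u+np.sin(a)*yh),True)[1] for a in np.linspace(0,6.28,40)),1) for L in (143,146)])
E
```

```text
21.875 [499.52859146 274.15924548 129.15213422] 38.2411961064298 [-0.55648129 -0.18969005  6.41140173]
-5 [np.float64(212.1), np.float64(211.7)]
0 [np.float64(195.5), np.float64(195.0)]
5 [np.float64(179.0), np.float64(178.2)]
10 [np.float64(162.4), np.float64(161.4)]
```

View pics/c7.png

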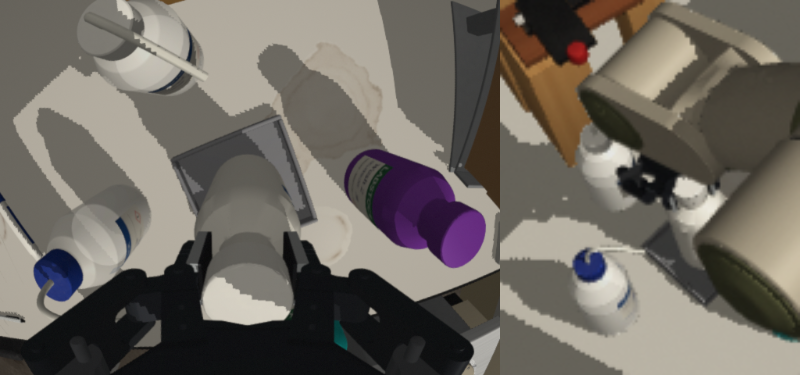

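The foot end is at row about 196, i.e. about 0° tilt: upright on the tray. Now I release and lift clear.

Call:
arm_command --motion '[{"offset":[0,0,0.5],"yaw":0},{"offset":[0,0,0.5],"yaw":0},{"offset":[0,0,0.5],"yaw":0},{"offset":[0,0,0.5],"yaw":0},{"offset":[0,0,0.5],"yaw":0},{"offset":[0,0,6],"yaw":0},{"offset":[0,0,25],"yaw":0},{"offset":[0,0,70],"yaw":0},{"offset":[0,0,130],"yaw":0},{"offset":[0,0,180],"yaw":0},{"offset":[-20,0,190],"yaw":0},{"offset":[-20,0,190],"yaw":0},{"offset":[-20,0,190],"yaw":0}]' --gripper 0.8

```text
clock: 23.65
ee_pos: [478.6, 274.0, 317.1]
ee_rot: [179.9, 0.1, -10.7]
wrist_force: [-0.4, -0.2, 0.2]
finger_gap: 68.3
finger_force: 0.0
```

```bash
python3 - <<'E'
from bench import get_state, read_camera
import cv2,pickle,numpy as np
from h import *
s=get_state();print(s["clock"],s["ee_pos"],s["finger_gap"],s["finger_force"])
W=read_camera("wrist");cv2.imwrite("pics/w8.png",W["pixels"])
for dx,dy in((0,0),):
  print("cap pred",proj(W,(499,274.5,174),True),"foot rear",proj(W,(499+32.5,274.5-6,4),True))
E
```

```text
23.65 [478.59908111 274.01874671 317.12059678] 68.26326859718425 0.0
cap pred (np.float64(311.9456335652759), np.float64(208.01640936800834)) foot rear (np.float64(313.3208090813525), np.float64(156.3126109882288))
```

View pics/w8.png

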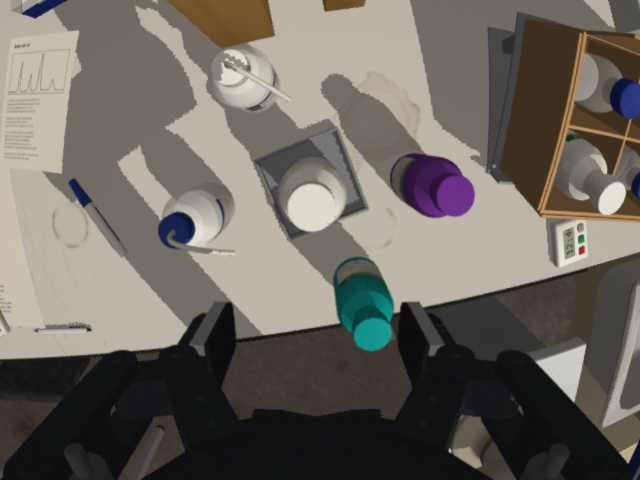

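The tall bottle stands upright and centred: its cap is at (311,207), predicted (312,208), and its rear foot edge at row about 157, predicted 156. The used bottle sits in its cell at (600,190) and the neighbours are in place. Handing in.

```bash
python3 -c "
from bench import order
print(order.finish_job())"
```

```text
the job is handed in; nothing more can be done
None
```

The job is handed in at about 24 s of the 67 s allowed: the used bottle is down in the free front-left cell, cap up, and the tallest bottle stands upright at the tray's centre. The last pictures show no other bottles or bystanders visibly moved; no verdict was returned.

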